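Load the gas cartridge into the table-top stove

ROBOT

A 6-joint arm with a two-finger parallel gripper is mounted at the origin on the work surface; the furniture and walls round the work are solid. World frame = base frame: x ahead of the robot, y to its left, z up, the work surface at z = 0. Lengths are in m, angles in degrees, forces in N, time in s.
With the tool pointing down it reaches from about 0.4 to 0.825 m from the base axis. Payload 7 kg.
Tool frame: the origin (TCP) lies on the front face of the gripper's body, between the roots of the fingers; the fingertips stand 66 mm ahead of it and the grasp point (between the pads) lies 47 mm ahead of it; z points along the fingers, y is the line along which they close (so a half turn about z gives the same grasp; the last joint's range is limited). The gripper opens to 88 mm and grips with 3 to 60 N. Pads are 19 mm wide; open, the fingers measure 130 mm over their backs; the gripper's body (78 mm by 193 mm) begins 47 mm behind the grasp point.
Start: joints at [-49.498, 20.546, 0.682, 0, -70.136, -16.507], TCP at [0.274, -0.617, 0.292] pointing down, gripper open.
Joint ranges: [-176.03, 176.03], [-82.01, 121.73], [-58.28, 71.71], [-173.87, 95.51], [-174.79, -0.11], [-173.66, 173.66]. Speed limits (degrees/s): [136.94, 136.94, 172.46, 180, 180, 180].

INTERFACE

Orientations are given as [roll, pitch, yaw] about the fixed x, y, z axes, in that order (R = Rz(yaw) Ry(pitch) Rx(roll)).
In Python, from plant import ctrl gives the robot as it stands.
- The arm moves only by the tool send_rows, never from a script. Its argument "deltas" is a list of rows, each a list of 2 entries, a list of its own where there are three numbers: the shift along the tool's x, y, z each as a share of 800 mm, from -1 to 1, then the turn about the tool's z as a share of 90 degrees, from -1 to 1. A call has exactly 5 rows; each row is the pose to reach, as a shift and turn from the pose commanded when the call began, along the tool's axes at that moment; what a row does not reach only later rows make up. A row lasts 1/12 s, in which the tool goes at most 41.7 mm and 7.16 degrees, less where a joint would pass 70% of its speed; a pose out of reach is approached as far as the arm can. A call with a number of a shift or a turn outside -1 to 1 is refused whole. A call with a gripper value outside its range is refused whole. "gripper" is the opening, from 0 (shut) to 1 (fully open), set as the call begins (left out, the last holds). The fingers move at their own pace and stop on an object; the grip force is fixed at half the most. Time passes only in rows, so rows that repeat a pose let the fingers close, or fill a call up. It gives the time, the measured TCP pose, the force, the opening and the grip force at its end, in the units of the state.
- ctrl.get_obs(): the state, without advancing time (a new reading comes with each control period).
- ctrl.snapshot(name): name is "scene" or "top" or "wrist"; returns a dict with "color" (420x560x3 uint8, red, green, blue), "vertical_fov" (degrees; the focal length in pixels is half the picture's height over the tangent of half this angle, whatever the lens; pixels are square), "cx", "cy" (the principal point, pixels), "rvec" (rotation vector, rad) and "tvec" (3), from world to camera coordinates, as OpenCV has them. Camera axes: x right, y down, z forward; pixel columns grow to the right and rows downward; lengths in m; the calibration is good to about 2 mm. A picture is of the moment at which its call begins. There is no depth.
- ctrl.close_job(): hands the job in; it is judged then, once.
Trained networks look in a picture, given as the dict that the camera call returned (one of the last four; its "shot" number tells which), for a name from the list of things; names that differ only in an ending like _2 or _b are one class to them, and where a whole thing is asked for, a point or a joint stands for the part that bears it (a point fixed in the world has none). Each returns a list of dicts, best first, with "conf" (0 to 1); they miss things now and then, are a little off and sometimes report something else, mostly with a low value. They report only what shows in the picture. A call takes as long as a camera call.
- ctrl.boxes_of(picture, thing): "xy" ([column, row] as shares, 0 to 1, of the picture: columns of its width, rows of its height, amid what is visible of it).
- ctrl.cut_out(picture, thing): "pixels" (420x560 bool, what is visible of it) and "xy" ([column, row] as shares, 0 to 1, of the picture: columns of its width, rows of its height, amid what is visible of it).
The state is a dict: "clock": time; "joint_pos": joint angles; "qvel": joint speeds; "tau": joint torques, N m; "tool_pos": TCP position; "orientation": TCP orientation; "force": force on the tool from outside, world axes, zero at the start; "moment": the same for the moment, N m; "opening": finger opening in m; "gripper_force": force on a finger pad.
Only numpy, scipy, OpenCV 4.12 (cv2) and the standard library are available. Lean on these libraries where they do the work, as an engineer would, in place of code of your own. Each camera call takes 0.05 s, during which the arm holds its last target. There are 200 camera calls.

TASK

Load the gas cartridge into the portable stove: lay it in the stove's saddles with its nozzle towards the regulator and the notch in its metal collar facing straight up, so that it lines up with the red guide key, and let go of it. Then press the red locking lever all the way down, so that it pushes the cartridge fully home onto the regulator. Leave the mug, the bowl and the glass where they are.

Things in the scene. Friction and masses are not known exactly. Their poses are not given: they have to be found in the camera images.
- cartridge_centre (a point): Middle of the loose gas cartridge on its axis: white and teal cylinder, 64 mm diameter, 177 mm long, 0.3 kg, lying left of the stove; rolls if pushed. z axis: along it, from the base (-88.5 mm) to the nozzle end (+88.5). y axis: from the axis towards the notch. Straight wall from z = -88.5 to +66 mm, then a cone and a metal collar (42 mm diameter, z = +78.5 to +88.5).
- notch (a point): Middle of the one notch (8 mm wide) in the cartridge's collar, at the end face: 17 mm off the axis along y, at z = +88.5 mm. Axes as cartridge_centre. A red arrow printed along the wall (z = 0 to +55 mm) points to it. At the start, seen along the cartridge, the notch leans 20 to 47 degrees from straight up, to the side of the seat's x axis (the stove's side).
- seat (a point): Fixed point of the stove where the cartridge's centre lies when home: on the saddles' axis, 74 mm above the worktop. z axis: level, towards the regulator (the stove's end nearer the robot); y: up; x: level, across the stove to the burner. A home cartridge's axes are parallel to these. The cream stove is fixed; its burner stands beside the bay (80 mm high from x = +70 mm on, pan support 109 mm).
- bay (a point): Where the cartridge's centre is best laid with the lever up, 17 mm short of the seat (13 to 22 mm will do); axes as the seat's. Vee saddles 12 mm thick stand at z = -48 and +57 mm from here; between and beside them the bay is open down to a floor 56 mm below this point, x = -70 to +70 mm, with a low lip (32 mm over the worktop) on the open side (-x).
- key (a point): Tip of the red guide key, 5 mm wide, 17 mm above the saddles' axis, at z = +79.5 mm of the seat. It sticks out 10 mm from the regulator's face (housing 105 mm high). Only with the notch under it, to about 8 degrees, can the collar pass; else the cartridge stops 10 mm short of home. Axes as the seat's.
- lever_pivot (a point): Hinge axis of the locking lever, level along the seat's x axis, 120 mm above the worktop, 118 mm from the seat behind the cartridge's base. Its bracket has two plates 84 mm apart, 128 mm high, and a rod 8 mm thick on the hinge axis. Axes as the seat's.
- lever_pad (a point): Middle of the top of the lever's red thumb pad (40 x 32 mm), 64 mm from the hinge; moves with the lever. Up, the handle rises at 44 degrees from the hinge, away from the cartridge; fully down it is level and the pad's top is 125 mm above the worktop, 64 mm from the hinge along the seat's -z.
- lock_lever (a joint): Locking lever, rad: 0 = up (open), 0.768 = fully down, handle level. Pressing the pad down takes about 4 N, somewhat more while an arm below the hinge pushes the cartridge's base from the bay to home. It stays where it is left.
- cartridge: The gas cartridge as a whole; origin and axes as cartridge_centre.
- mug: White mug with a terracotta-coloured inside, 90 mm high, to the right of the stove. To be left alone.
- bowl: White bowl with a green stripe, 115 mm wide, 52 mm high, to the left near the robot. To be left alone.
- glass: Clear drinking glass, 81 mm wide, 91 mm high, to the right near the robot. To be left alone.

How it is judged (in metres and radians):
On the way, in this order (a step that is already met when the one before it is completed fails the run):
1. the cartridge lies released in the saddles, nozzle towards the regulator, its notch facing up in line with the key, the lever still up (x of cartridge_centre in the frame of seat between -0.006 and 0.006 m and y of cartridge_centre in the frame of seat between -0.006 and 0.006 m and angle between the z axis of cartridge_centre and the z axis of seat, either way round below 0.08 rad and z of notch in the frame of seat above 0.03 m and x of notch in the frame of seat between -0.003 and 0.003 m and y of notch in the frame of seat above 0.011 m and contact force between the fingers and cartridge below 0.2 N and value of joint lock_lever below 0.4 rad and z of cartridge_centre in the frame of seat between -0.035 and 0.004 m), for 0.2 s.
2. the lever is pressed down and has pushed the cartridge home (x of cartridge_centre in the frame of seat between -0.006 and 0.006 m and y of cartridge_centre in the frame of seat between -0.006 and 0.006 m and angle between the z axis of cartridge_centre and the z axis of seat, either way round below 0.08 rad and z of notch in the frame of seat above 0.03 m and x of notch in the frame of seat between -0.003 and 0.003 m and y of notch in the frame of seat above 0.011 m and value of joint lock_lever above 0.69 rad and z of cartridge_centre in the frame of seat above -0.006 m), for 0.2 s.
At the end, for the whole second after the job is handed in: Cartridge at rest and released in the saddles: centre within 6 mm of the seat, axis within 4.5 degrees, notch up within 3 mm of the key's line; lever down (above 0.69 of 0.768 rad); mug, bowl and glass within 20 mm of where they stood (all of step 2 and contact force between the fingers and cartridge below 0.2 N and z of cartridge_centre in the frame of seat below 0.004 m and linear speed of cartridge below 0.01 m/s and distance of each of mug, bowl, glass from where it was at the start of the episode below 0.02 m); the robot touches nothing.
It fails at once if the mug, the bowl or the glass is pushed more than 30 mm or tipped (distance of any of mug, bowl, glass from where it was at the start of the episode above 0.03 m or angle between any of mug, bowl, glass's own z axis and vertical above 0.35 rad).
It also fails if it takes over 51 s, if anything falls off the work surface, if the arm or the gripper's body presses on something with over 40 N, if the wrist force passes 120 N, or if a joint passes its speed limit or range.

## Working session

There is one attempt and no reset: what is moved stays moved. The work goes in short steps, Python scripts to look and compute and a tool call to move; the robot and the scene stay as the last step left them, time stands still between calls to the robot, and variables do not carry over. Pictures are saved under pics/ and viewed, at most 10 in all, crops included, and the job is handed in when it is done.

Besides the shell and the picture viewer there is one more tool, called as a command line: name --argument value ..., lists and objects as JSON in quotes. send_rows: Moves the arm, as the interface text tells. Shift numbers are shares of 800 mm and turn numbers shares of 90 degrees, none past 1 either way. Its arguments: {"type":"object","properties":{"deltas":{"type":"array","items":{"type":"array"}},"gripper":{"type":"number"}},"required":["deltas"]}

```bash
mkdir -p pics; ls
cat > h.py <<'E'
import numpy as np, cv2
from plant import ctrl
from scipy.spatial.transform import Rotation as R
def K(p):
    f=210/np.tan(np.radians(p["vertical_fov"])/2); return np.array([[f,0,p["cx"]],[0,f,p["cy"]],[0,0,1.]])
def proj(p,X):
    return cv2.projectPoints(np.atleast_2d(np.array(X,float)),np.array(p["rvec"],float),np.array(p["tvec"],float),K(p),None)[0][:,0]
def ray(p,uv):
    M=cv2.Rodrigues(np.array(p["rvec"],float))[0]; t=np.array(p["tvec"],float).ravel()
    d=M.T@np.linalg.solve(K(p),[uv[0],uv[1],1.]); return -M.T@t,d
def atz(p,uv,z):
    c,d=ray(p,uv); return c+d*(z-c[2])/d[2]
def px(r): return np.array(r["xy"])*[560,420]
def tri(obs):
    A=np.zeros((3,3));b=np.zeros(3)
    for p,uv in obs:
        c,d=ray(p,uv);d/=np.linalg.norm(d);P=np.eye(3)-np.outer(d,d);A+=P;b+=P@c
    return np.linalg.solve(A,b)
def save(p,n): cv2.imwrite(f"pics/{n}.png",p["color"][:,:,::-1])
E
python3 - <<'E'
from h import *
s=ctrl.snapshot("scene");t=ctrl.snapshot("top");save(s,"s0");save(t,"t0")
cv2.imwrite("pics/st0.png",np.vstack([s["color"],t["color"]])[:,:,::-1][:, :].copy()) 
print(ctrl.get_obs())
for n in ["cartridge_centre","notch","seat","bay","key","lever_pivot","lever_pad","mug","bowl","glass"]:
    o=[]
    for p in (s,t):
        r=ctrl.boxes_of(p,n); 
        if r: o.append((p,px(r[0])));print(n,[(x["conf"],px(x).round(1)) for x in r[:2]])
        else: print(n,"none")
    if len(o)==2:
        X=tri(o);print("   ",X.round(4),[ (proj(p,X)[0]-u).round(1) for p,u in o])
E
```

```text
pics
{'clock': 0.1, 'joint_pos': array([-4.94972103e+01,  2.05869774e+01,  6.41625826e-01, -1.87769578e-02,
       -7.01344574e+01, -1.65061092e+01]), 'qvel': array([-0.03801824, -0.16265328, -0.02012393,  0.00121603,  0.08926182,
       -0.04414151]), 'tau': array([-1.53710178e-03, -5.84163988e+01,  2.93750471e+01,  7.01545134e+00,
        1.01337489e-02, -4.21805601e-05]), 'tool_pos': array([ 0.27436963, -0.61637647,  0.29133679]), 'orientation': array([ 1.79918464e+02, -5.75212726e-03, -1.56009708e+02]), 'force': array([0.76181984, 0.034178  , 0.48691523]), 'moment': array([ 0.01609509, -0.0259743 , -0.01858832]), 'gripper_force': 0.0, 'opening': 0.08803424220717532}
cartridge_centre [(0.96, array([204.6, 271.9]))]
cartridge_centre [(0.58, array([185.8, 197.7]))]
    [0.5176 0.2731 0.0393] [array([-0.2, -0. ]), array([0.1, 0.1])]
notch [(0.98, array([203.3, 272.2]))]
notch [(0.94, array([189.1, 195.9])), (0.23, array([294.1, 182.9]))]
    [0.5285 0.2673 0.0257] [array([0.8, 0.2]), array([-0.5, -0.6])]
seat [(0.79, array([277.1, 218.7]))]
seat [(0.62, array([296.9, 184.4]))]
    [ 
[... 366 characters left out ...]
.93, array([274.8, 217.2]))]
lever_pivot none
lever_pad [(0.74, array([235.3, 200.3]))]
lever_pad [(0.83, array([251.1, 152. ]))]
    [0.624  0.0622 0.1497] [array([-1.2, -0.4]), array([0.9, 1.1])]
mug [(0.71, array([205.7, 270.4])), (0.24, array([275.8, 217. ]))]
mug [(0.61, array([413.5, 208.3])), (0.61, array([188.7, 197.8]))]
    [ 0.6228 -0.1806 -0.1606] [array([ 78.4, -29.6]), array([-89.3, -30.8])]
bowl [(0.96, array([199.6, 331.8]))]
bowl [(0.84, array([133.1, 257.1]))]
    [0.3367 0.4269 0.0501] [array([-0.1, -0. ]), array([0.1, 0.1])]
glass [(0.33, array([232.5, 199.7]))]
glass [(0.7, array([361.5, 243.2]))]
    [ 0.4627 -0.0638  0.2081] [array([64.8, -8.8]), array([-63.8, -41. ])]
```

View pics/t0.png

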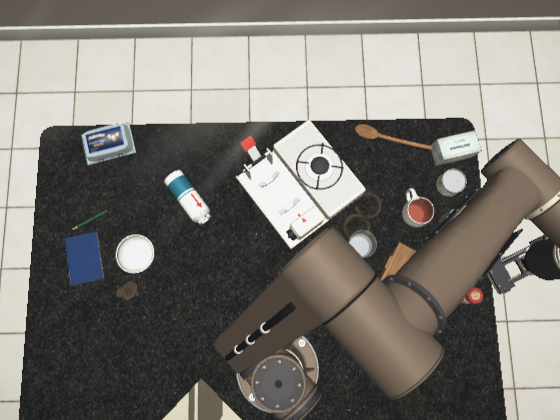

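View pics/s0.png

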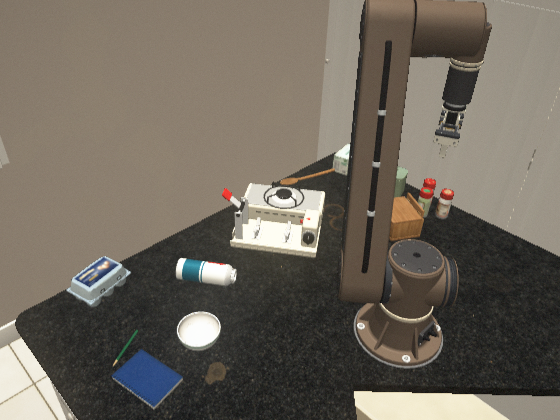

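The top view shows the cartridge at about (187,197) with its nozzle at (207,217) and a red arrow leaning to the stove side. The stove bay runs from the lever pad at (250,145) to the regulator at about (300,225). The scene view shows the same, with the lever up at (230,195).

```bash
cat >> h.py <<'E'
def go(target,yaw=None):
    o=ctrl.get_obs(); Rm=R.from_euler("xyz",o["orientation"],degrees=True)
    d=Rm.inv().apply(np.array(target)-o["tool_pos"]); 
    t=0 if yaw is None else -((yaw-o["orientation"][2]+180)%360-180)
    print("at",o["tool_pos"].round(4),o["orientation"].round(2),"clk",round(o["clock"],2),"shift",(d/.8).round(4),"turn",round(t/90,4),"mm",np.linalg.norm(d)*1e3//1)
E
python3 - <<'E'
from h import *
t=ctrl.snapshot("top")
f=lambda u,z:atz(t,u,z)
a,b=f((172,175),.032),f((207,217),.032);d=b-a;print(a,b,np.degrees(np.arctan2(d[1],d[0])),np.linalg.norm(d))
a,b=f((237,178),.032),f((290,247),.032);d=b-a;print(a,b,np.degrees(np.arctan2(d[1],d[0])),np.linalg.norm(d))
print(t["vertical_fov"])
go([.52,-.06,.36],-144); go([.52,.2,.36],-144)
E
```

```text
[0.59348555 0.31906664 0.032     ] [0.45714879 0.20843968 0.032     ] -140.94328594341624 0.17557344637043248
[0.5792931  0.11485159 0.032     ] [ 0.35858936 -0.04539721  0.032     ] -144.01731192407303 0.27274497215154664
45.30909497873254
at [ 0.2745 -0.6167  0.2922] [-180.    0. -156.] clk 1.15 shift [-0.5633  0.5109 -0.0848] turn -0.1334 mm 612.0
at [ 0.2745 -0.6167  0.2922] [-180.    0. -156.] clk 1.15 shift [-0.6955  0.8078 -0.0848] turn -0.1334 mm 855.0
```

send_rows --deltas '[[[-0.038,0.034,-0.006],0],[[-0.076,0.068,-0.012],0],[[-0.114,0.102,-0.018],0],[[-0.152,0.136,-0.024],0],[[-0.188,0.17,-0.03],0]]'

```text
clock: 1.57
tool_pos: [0.357, -0.4296, 0.3164]
orientation: [-180.0, 0.0, -156.0]
force: [1.8, -1.2, 0.9]
opening: 0.0879
gripper_force: 0.0
```

send_rows --deltas '[[[-0.038,0.034,-0.006],0],[[-0.076,0.068,-0.012],0],[[-0.114,0.102,-0.018],0],[[-0.152,0.136,-0.024],0],[[-0.188,0.17,-0.03],0]]'

```text
clock: 1.98
tool_pos: [0.4391, -0.2439, 0.3408]
orientation: [-180.0, 0.1, -156.0]
force: [1.9, -0.3, 0.3]
opening: 0.0881
gripper_force: 0.0
```

send_rows --deltas '[[[-0.038,0.034,-0.006],-0.03],[[-0.076,0.068,-0.012],-0.06],[[-0.114,0.102,-0.018],-0.09],[[-0.152,0.136,-0.024],-0.12],[[-0.188,0.17,-0.03],-0.133]]'

```text
clock: 2.4
tool_pos: [0.5212, -0.0583, 0.3649]
orientation: [-180.0, 0.1, -143.9]
force: [0.5, -0.9, 0.3]
opening: 0.0877
gripper_force: 0.0
```

Run:
```python
from h import *
w=ctrl.snapshot("wrist");save(w,"w1")
t=ctrl.snapshot("top")
print(w["vertical_fov"],w["cx"],w["cy"],cv2.Rodrigues(np.array(w["rvec"]))[0].round(3), ray(w,(280,210))[0])
for n in ["seat","bay","key","lever_pivot","lever_pad","cartridge_centre"]:
    for p in (w,t):print(n,[(x["conf"],px(x).round(1)) for x in ctrl.boxes_of(p,n)[:3]])
go([.44,.20,.36],-142)
```

```text
62.763088182255046 274.10921147963853 206.23223069029893 [[-0.591  0.807 -0.   ]
 [ 0.773  0.566  0.285]
 [ 0.23   0.168 -0.959]] [ 0.4594824  -0.10464101  0.45707481]
seat [(0.8, array([236.8, 155.7]))]
seat [(0.68, array([302.4, 197. ]))]
bay [(0.97, array([238.3, 159.4]))]
bay [(0.67, array([254.2, 161.5])), (0.57, array([303.8, 195.3]))]
key [(0.97, array([240.8, 158.6]))]
key [(0.73, array([302.6, 194.5]))]
lever_pivot [(0.98, array([240.3, 159.2]))]
lever_pivot [(0.69, array([301.1, 198.3]))]
lever_pad [(0.64, array([303.5, 331.9]))]
lever_pad [(0.45, array([306.3, 195.7])), (0.43, array([251.3, 163.7]))]
cartridge_centre [(0.94, array([470.2, 244.4]))]
cartridge_centre [(0.75, array([182. , 193.4]))]
at [ 0.5206 -0.061   0.3642] [-1.8000e+02  1.0000e-02 -1.4409e+02] clk 3.1 shift [-0.1097  0.3233  0.0053] turn -0.0232 mm 273.0
```

View pics/w1.png

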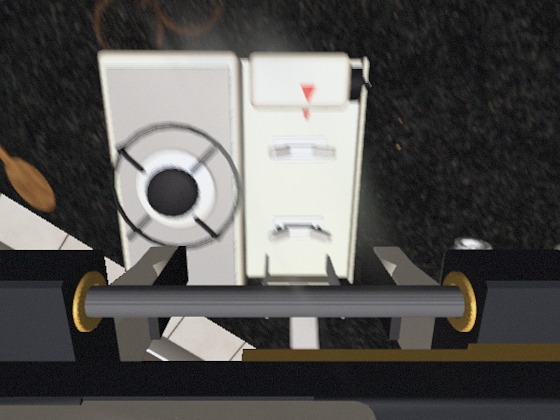

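The wrist view shows the stove with the key near (306,115) under the red mark at (307,93). The saddles are near (302,150) and (300,228), and the lever plates are at about (242,265) and (332,265). I'll zoom in for the key and the saddle edges.

Run:
```python
from h import *
w=cv2.imread("pics/w1.png"); c=cv2.resize(w[40:285,230:385],None,fx=2.4,fy=2.4,interpolation=cv2.INTER_CUBIC)
c2=cv2.resize(w[80:165,250:350],None,fx=4.2,fy=4.2,interpolation=cv2.INTER_CUBIC)
o=np.zeros((588,800,3),np.uint8);o[:c.shape[0],:c.shape[1]]=c;o[:c2.shape[0],375:375+c2.shape[1]]=c2
cv2.imwrite("pics/w1c.png",o)
hsv=cv2.cvtColor(w,cv2.COLOR_BGR2HSV);m=((hsv[...,0]<8)|(hsv[...,0]>172))&(hsv[...,1]>110)&(hsv[...,2]>90)
n,l,s,ce=cv2.connectedComponentsWithStats(m[60:180].astype(np.uint8))
for i in range(1,n):
  if s[i,4]>8: print(s[i],ce[i]+[0,60])
for r in range(84,124): 
  k=np.where(m[r,280:340])[0]
  if len(k): print(r,k.min()+280,k.max()+280,end="; ")
```

```text
[303  28   9  10  57] [306.84210526  91.21052632]
88 303 311; 89 303 311; 90 303 311; 91 304 310; 92 304 309; 93 305 309; 94 305 308; 95 305 308; 96 306 307; 97 306 307; 113 306 306; 114 305 305; 115 305 305;
```

View pics/w1c.png

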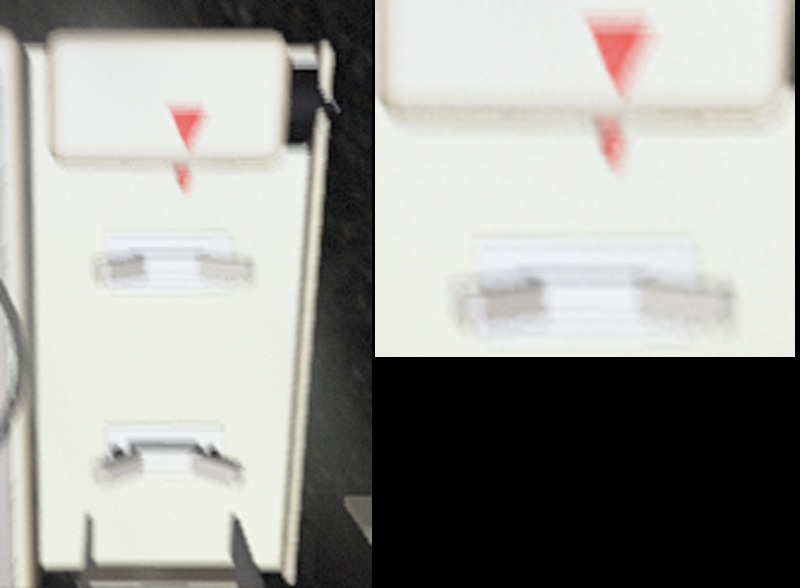

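The zoom puts the key tip at about (307.5,120), the front saddle's middle at about (303,150), the rear saddle's at about (300.5,233), and the plate tops at (267,255) and (328,255).

Run:
```python
from h import *
from scipy.optimize import least_squares
w=ctrl.snapshot("wrist")
# uv, seat-frame point, use u/v
F=[((307.5,120),(0,17,79.5),1,1),((307,88),(0,31,107),1,0),((302.9,150.5),(0,-8,40),1,1),((300.6,233),(0,-8,-65),1,1),((297.3,254.6),(0,50,-105),1,0)]
def pts(q,P):
    P=np.array(P)/1e3;c,s=np.cos(q[2]),np.sin(q[2])
    return np.array([q[0]-s*P[0]+c*P[2],q[1]+c*P[0]+s*P[2],.074+P[1]])
def res(q): 
    r=[]
    for uv,P,a,b in F:
        d=proj(w,pts(q,P))[0]-uv; r+= [d[0]*a,d[1]*b]
    return r
s=least_squares(res,[.52,0,np.radians(-144)],loss="soft_l1");q=s.x
print(q[:2],np.degrees(q[2]),np.round(res(q),1))
for P in [(70,-56,0),(-70,-42,0),(42,54,-118),(-42,54,-118),(0,40,-162),(38,31,89),(-38,31,89)]: print(P,proj(w,pts(q,P))[0].round(1))
np.save("seat.npy",q)
c=cv2.Rodrigues(np.array(w["rvec"]))[0]
go([.44,.22,.36],-142)
```

```text
[ 0.51382208 -0.02899548] -145.9356234032695 [-0.9 -4.7  2.6 -0.  -0.4  0.3 -3.   4.5  1.8  0. ]
(70, -56, 0) [243.7 175.2]
(-70, -42, 0) [354.1 181. ]
(42, 54, -118) [260.1 303. ]
(-42, 54, -118) [337.3 305.3]
(0, 40, -162) [295.9 330.7]
(38, 31, 89) [269.7 104.4]
(-38, 31, 89) [347.1 107.1]
at [ 0.5207 -0.0608  0.3642] [-1.8000e+02  1.0000e-02 -1.4408e+02] clk 3.15 shift [-0.1243  0.3434  0.0053] turn -0.0231 mm 292.0
```

send_rows --deltas '[[[-0.01,0.04,0],0],[[-0.025,0.08,0],0],[[-0.04,0.12,0],0],[[-0.055,0.16,0],0],[[-0.065,0.2,0.0],0]]'

```text
clock: 3.57
tool_pos: [0.4685, 0.1009, 0.3642]
orientation: [-180.0, 0.0, -144.1]
force: [1.4, -0.1, -0.5]
opening: 0.0875
gripper_force: 0.0
```

send_rows --deltas '[[[-0.01,0.03,0],0],[[-0.02,0.06,0],0],[[-0.03,0.09,0],0],[[-0.04,0.11,0],0],[[-0.045,0.125,0.0],0]]'

```text
clock: 3.98
tool_pos: [0.4389, 0.2032, 0.3642]
orientation: [180.0, 0.0, -144.0]
force: [1.1, 0.4, 0.2]
opening: 0.0877
gripper_force: 0.0
```

Run:
```python
from h import *
w=ctrl.snapshot("wrist");save(w,"w2")
for n in ["cartridge_centre","notch"]:print(n,[(x["conf"],px(x).round(1)) for x in ctrl.boxes_of(w,n)[:3]])
m=ctrl.cut_out(w,"cartridge")
if m:
  m=m[0]["pixels"];ys,xs=np.where(m);print(xs.min(),xs.max(),ys.min(),ys.max(),m.sum())
go([.5,.26,.2],-142)
```

```text
cartridge_centre [(0.63, array([276.6, 230.6])), (0.59, array([ 52.1, 227.1]))]
notch [(0.77, array([278.8, 230.4])), (0.66, array([ 70.1, 117.5]))]
at [0.4393 0.2016 0.3641] [-1.7999e+02 -2.0000e-02 -1.4400e+02] clk 4.18 shift [-0.1044  0.0145  0.2051] turn -0.0222 mm 184.0
```

View pics/w2.png

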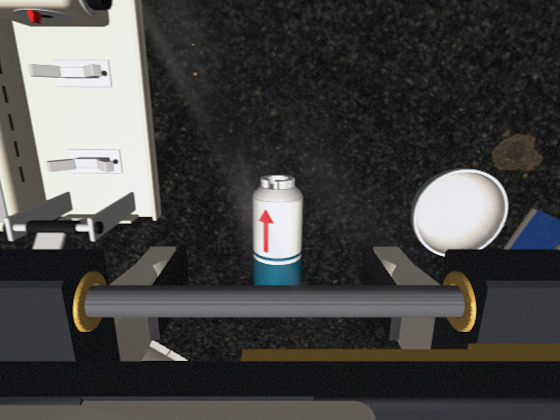

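The cartridge lies at col 252–302 with its collar end near row 178. The arrow runs from (266,252) to its tip at (266,210), leaning to the stove side. I'll fit axis, lean and along-axis position.

```bash
cat > fit.py <<'E'
from h import *
from scipy.optimize import least_squares
def arrow(img,box):
    x0,y0,x1,y1=box;hsv=cv2.cvtColor(img,cv2.COLOR_RGB2HSV);m=((hsv[...,0]<8)|(hsv[...,0]>172))&(hsv[...,1]>100)&(hsv[...,2]>80)
    mm=np.zeros_like(m);mm[y0:y1,x0:x1]=m[y0:y1,x0:x1];return mm
def fitcyl(p,L,Rr,zc=.032,yaw0=-142,guess=(.5,.26)):
    """L,Rr: edge pixels; returns point on axis, dir"""
    rays=[ray(p,u) for u in list(L)+list(Rr)]
    g=np.array([*guess,zc])
    def line(q):
        d=np.array([np.cos(q[1]),np.sin(q[1]),0]);n=np.array([-d[1],d[0],0]);return g+n*q[0],d
    def f(q):
        o,d=line(q);r=[]
        for c,v in rays:
            k=np.cross(v,d);r.append(abs((c-o)@k)/np.linalg.norm(k)-.032)
        return np.array(r)*1e3
    s=least_squares(f,[0,np.radians(yaw0)]);o,d=line(s.x);return o,d,np.degrees(s.x[1]),f(s.x)
def oncyl(p,uv,o,d,r=.032):
    c,v=ray(p,uv);v=v/np.linalg.norm(v);cp=c-o-((c-o)@d)*d;vp=v-(v@d)*d
    a,b,cc=vp@vp,2*vp@cp,cp@cp-r*r;D=b*b-4*a*cc;t=(-b-np.sqrt(max(D,0)))/2/a;X=c+t*v
    x=np.cross([0,0,1],d);e=X-o
    return X,e@d,np.degrees(np.arctan2(e@x,e[2]))   # along axis from o, lean towards burner side
E
python3 - <<'E'
from fit import *
w=ctrl.snapshot("wrist");img=w["color"];g=img.astype(int).sum(2)
L=[];Q=[]
for r in range(205,250,4):
    k=np.where(g[r,235:320]>300)[0]+235;L.append((k.min()-.5,r));Q.append((k.max()+.5,r))
print(L[0],L[-1],Q[0],Q[-1])
o,d,yaw,res=fitcyl(w,L,Q);print(o,yaw,res.round(1))
m=arrow(img,(235,190,320,265));ys,xs=np.where(m);print(xs.min(),xs.max(),ys.min(),ys.max())
A=[oncyl(w,(xs[ys==r].mean(),r),o,d)[1:] for r in range(ys.min(),ys.max()+1)]
a=np.array(A);print("lean",a[:,1].mean(),a[:,1].std(),"along",a[0],a[-1])
c=o+d*(a[0,0]-.055);c2=o+d*a[-1,0];print("centre from tip",c,"from tail",c2)
k=np.where(g[165:200,277]>300)[0]+165;print(k[:3]);X=atz(w,(277,k[0]),.05);print("collar top",X,(X-c)@d)
# camera in tool frame
ob=ctrl.get_obs();Rt=R.from_euler("xyz",ob["orientation"],degrees=True)
M=cv2.Rodrigues(np.array(w["rvec"]))[0];C=ray(w,(1,1))[0]
np.savez("cam.npz",C=Rt.inv().apply(C-ob["tool_pos"]),M=M@Rt.as_matrix());print(Rt.inv().apply(C-ob["tool_pos"]))
E
```

```text
(np.float64(252.5), 205) (np.float64(253.5), 249) (np.float64(302.5), 205) (np.float64(301.5), 249)
[0.50464441 0.25366593 0.032     ] -143.74954997109708 [ 0.1  0.2  0.3  0.4  0.5  0.6 -0.6 -0.5 -0.3 -0.2 -0.1  0.  -0.   0.1
  0.2  0.3  0.4  0.5  0.6 -0.6 -0.5 -0.4 -0.2 -0.1]
260 273 211 252
lean 26.393628015505502 1.2419962084291578 along [ 0.03753921 27.4396185 ] [-1.59025278e-02  2.60241751e+01]
centre from tip [0.51872549 0.26399077 0.032     ] from tail [0.51746885 0.26306934 0.032     ]
[176 177 178]
collar top [0.44201676 0.20678102 0.05      ] 0.09569002548787706
[ 0.07693175 -0.00077232 -0.09223577]
```

send_rows --deltas '[[[-0.025,0.002,0.03],0],[[-0.055,0.005,0.075],0],[[-0.085,0.008,0.12],0],[[-0.11,0.01,0.165],0],[[-0.125,0.011,0.2],0]]' --gripper 1

```text
clock: 4.65
tool_pos: [0.5163, 0.2671, 0.2018]
orientation: [-180.0, -0.0, -144.1]
force: [-0.3, -0.2, 0.1]
opening: 0.0876
gripper_force: 0.0
```

send_rows --deltas '[[[0,0,0.04],0],[[0,0,0.08],0],[[0,0,0.11],0],[[0,0,0.135],0],[[0,0,0.14],0]]'

```text
clock: 5.07
tool_pos: [0.514, 0.2651, 0.0885]
orientation: [-180.0, -0.3, -144.2]
force: [-0.2, -1.1, 0.2]
opening: 0.0876
gripper_force: 0.0
```

Run:
```python
from h import *
go([.515,.2675,.079],-143.75);go([.5093,.2754,.079],-143.75)
w=ctrl.snapshot("wrist");save(w,"w3")
```

```text
at [0.514  0.2651 0.0885] [-179.96   -0.34 -144.15] clk 5.07 shift [-0.0029  0.0018  0.0118] turn -0.0045 mm 9.0
at [0.514  0.2651 0.0885] [-179.96   -0.34 -144.15] clk 5.07 shift [-0.0029  0.0139  0.0118] turn -0.0045 mm 14.0
```

View pics/w3.png

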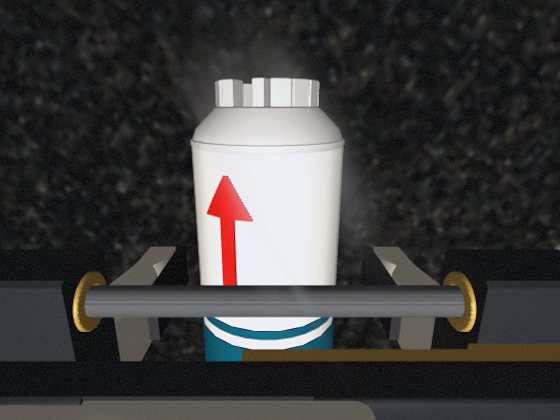

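The cartridge sits between the open fingers, about centred. The arrow is clear at cols 207–252, rows 175–290, so the lean can be read here while gripping.

send_rows --deltas '[[[-0.001,0.001,0.006],0],[[-0.003,0.002,0.012],-0.004],[[-0.003,0.002,0.012],-0.004],[[-0.003,0.002,0.012],-0.004],[[-0.003,0.002,0.012],-0.004]]' --gripper 0.79

```text
clock: 5.53
tool_pos: [0.5164, 0.2706, 0.0835]
orientation: [180.0, 0.1, -143.7]
force: [-0.5, 0.3, 0.2]
opening: 0.0696
gripper_force: 0.0
```

```bash
cat > lean.py <<'E'
from fit import *
def lean(p=None,axis=None,zc=.032,show=True):
    w=p or ctrl.snapshot("wrist");img=w["color"];g=img.astype(int).sum(2)
    L=[];Q=[]
    for r in range(160,235,5):
        k=np.where(g[r,170:400]>250)[0]+170
        # contiguous run round arrow region
        L.append((k.min()-.5,r));Q.append((k.max()+.5,r))
    ob=ctrl.get_obs();yaw=ob["orientation"][2]
    o,d,yw,res=fitcyl(w,L,Q,zc,yaw,ob["tool_pos"][:2])
    m=arrow(img,(170,130,400,285));ys,xs=np.where(m)
    a=np.array([oncyl(w,(xs[ys==r].mean(),r),o,d)[1:] for r in range(ys.min()+3,ys.max()+1)])
    c=o+d*(oncyl(w,(xs[ys==ys.min()].mean(),ys.min()),o,d)[1]-.055)
    print("centre",c.round(4),"yaw",yw.round(2),"res",np.abs(res).max().round(1),"lean",a[:,1].mean().round(2),a[[0,-1],1].round(1),"opening",ob["opening"],ob["gripper_force"])
    return w,c,yw,a[:,1].mean()
E
python3 - <<'E'
from lean import *
w,c,y,l=lean()
d=32e-3*np.radians(l);t=c[:2]+d*np.array([np.sin(np.radians(y)),-np.cos(np.radians(y))])
print(d);go([*t,.079],y)
E
```

```text
centre [0.513  0.2698 0.032 ] yaw -143.52 res 1.8 lean 14.03 [14.  14.5] opening 0.06916056913814538 0.003943322226405144
0.007834765526902186
at [0.5163 0.2705 0.0834] [ 1.7999e+02  8.0000e-02 -1.4367e+02] clk 5.58 shift [0.0039 0.0115 0.0055] turn -0.0016 mm 10.0
```

send_rows --deltas '[[[0.001,0.002,0.002],0],[[0.002,0.005,0.004],0],[[0.003,0.0075,0.0055],0],[[0.004,0.0095,0.0055],0],[[0.004,0.011,0.0055],0]]'

```text
clock: 6.0
tool_pos: [0.5079, 0.2755, 0.078]
orientation: [-180.0, -0.0, -143.7]
force: [-0.0, -0.6, 0.6]
opening: 0.0693
gripper_force: 0.0
```

Run:
```python
from lean import *
w,c,y,l=lean()
d=32e-3*np.radians(l);t=c[:2]+d*np.array([np.sin(np.radians(y)),-np.cos(np.radians(y))])
print(d);go([*t,.079],y)
```

```text
centre [0.5094 0.2748 0.032 ] yaw -143.43 res 3.0 lean 3.23 [3.  3.6] opening 0.06921116975667087 0.0
0.0018024594697113986
at [0.5079 0.2757 0.0781] [-1.8000e+02 -1.0000e-02 -1.4365e+02] clk 6.05 shift [-0.0007  0.0002 -0.0011] turn -0.0025 mm 1.0
```

send_rows --deltas '[[[0,0,0],0],[[0,0,0],0],[[0,0,0],0],[[0,0,0],0],[[0,0,0],0]]' --gripper 0.6

```text
clock: 6.47
tool_pos: [0.5083, 0.2755, 0.0782]
orientation: [180.0, 0.0, -143.7]
force: [-0.9, 0.8, 0.9]
opening: 0.0636
gripper_force: 30.0
```

Run:
```python
from lean import *
w,c,y,l=lean();save(w,"w4")
go([*c[:2],.2],y)
```

```text
centre [0.509  0.2754 0.032 ] yaw -143.87 res 1.5 lean 0.69 [0.6 0.8] opening 0.06338070291282123 29.9837064743042
at [0.5083 0.2755 0.0782] [ 1.8000e+02  1.0000e-02 -1.4368e+02] clk 6.52 shift [-0.0007 -0.0007 -0.1522] turn 0.0021 mm 121.0
```

View pics/w4.png

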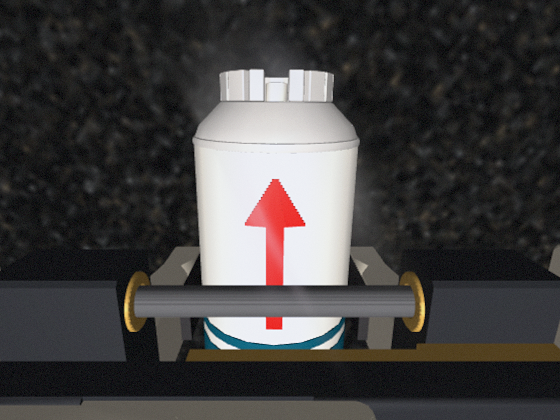

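The grip is good: the arrow is vertical at col 275 and the notch is centred at about (276,90). I'll lift and refine the stove pose from a clear top view plus the stored w2.

send_rows --deltas '[[[0,0,-0.02],0],[[0,0,-0.06],0],[[0,0,-0.11],0],[[0,0,-0.16],0],[[0,0,-0.2],0]]'

```text
clock: 6.93
tool_pos: [0.5084, 0.2751, 0.2408]
orientation: [-180.0, 0.0, -143.7]
force: [1.0, 0.3, -2.5]
opening: 0.0633
gripper_force: 30.0
```

Run:
```python
from lean import *
import pickle
t=ctrl.snapshot("top");pickle.dump(t,open("t1.pkl","wb"))
w2=cv2.imread("pics/w2.png")
a=cv2.resize(w2[0:260,0:165],None,fx=2.3,fy=2.3,interpolation=cv2.INTER_CUBIC)
b=cv2.resize(t["color"][125:255,235:335,::-1],None,fx=4,fy=4,interpolation=cv2.INTER_CUBIC)
o=np.zeros((598,800,3),np.uint8);o[:a.shape[0],:a.shape[1]]=a;o[:b.shape[0],390:390+b.shape[1]]=b
cv2.imwrite("pics/c2.png",o);print(ctrl.get_obs()["tool_pos"],ctrl.get_obs()["opening"])
```

```text
[0.51065688 0.27664714 0.24742615] 0.06358782271693779
```

View pics/c2.png

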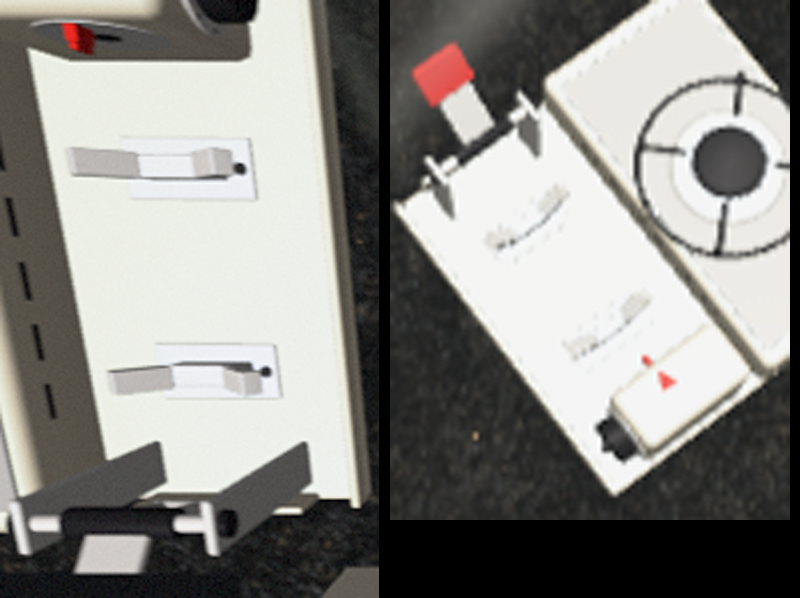

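In w2 the key tip is at about (36,18) and the hinge ends at about (9,228) and (91,229). In the top view the hinge ends are at (247,168) and (270,153), the key at (299,214.5), and the saddles at (269,179) and (287,206). I'll fit all views together.

```bash
cat > seatfit.py <<'E'
from fit import *
import pickle
t=pickle.load(open("t1.pkl","rb"));cam=np.load("cam.npz")
w=ctrl.snapshot("wrist")
def wp(pos,yaw):
    Rt=R.from_euler("xyz",[180,0,yaw],degrees=True);M=cam["M"]@Rt.as_matrix().T;C=np.array(pos)+Rt.apply(cam["C"])
    return dict(w,rvec=cv2.Rodrigues(M)[0].ravel(),tvec=-M@C)
w1=wp((.5207,-.0608,.3642),-144.08);w2=wp((.4393,.2016,.3641),-144.0)
H=None
F=[(w1,(307.5,120),(0,17,79.5)),(w1,(302.9,151.5),(0,H,40)),(w1,(300.6,234.5),(0,H,-65)),
(w2,(35.7,18.3),(0,17,79.5)),(w2,(8.7,227.8),(42,46,-118)),(w2,(91.3,228.7),(-42,46,-118)),
(t,(299.25,214.5),(0,17,79.5)),(t,(247.25,167.75),(-42,50,-118)),(t,(270,152.75),(42,50,-118)),(t,(269.25,178.75),(0,H,-65)),(t,(286.9,205.9),(0,H,40))]
def pts(q,P):
    P=np.array([P[0],q[3] if P[1] is None else P[1],P[2]])/1e3;c,s=np.cos(q[2]),np.sin(q[2])
    return np.array([q[0]-s*P[0]+c*P[2],q[1]+c*P[0]+s*P[2],.074+P[1]])
def res(q):return np.concatenate([(proj(p,pts(q,P))[0]-uv)*(2. if p is t else 1.) for p,uv,P in F])
s=least_squares(res,[.52,0,np.radians(-144),-8],loss="soft_l1",x_scale=[.01,.01,.01,3]);q=s.x
print(q[:2],np.degrees(q[2]),q[3]);print(res(q).reshape(-1,2).round(1).tolist())
np.save("seat.npy",q)
P=lambda z,x=0:pts(q,(x,0,z))
print("bay",P(-17),"pre",P(-17,-130))
E
python3 - <<'E'
from seatfit import *
y=np.degrees(q[2])
b=P(-17);c=P(-17,-150)
go([c[0],c[1],.22],y);go([b[0],b[1],.22],y)
E
```

```text
[ 0.51500054 -0.02520344] -144.936141411043 -23.00429398984965
[[-0.4, -1.7], [-0.4, 0.2], [-1.5, 0.8], [2.0, 4.1], [3.5, -1.1], [2.2, -0.6], [-1.9, -0.9], [0.6, -0.4], [0.8, -2.6], [0.9, 1.1], [6.1, 0.3]]
bay [ 0.52891525 -0.01543713  0.074     ] pre [0.45423167 0.09096947 0.074     ]
at [0.5104 0.2768 0.2443] [ 179.98    0.57 -143.64] clk 7.03 shift [ 0.194  -0.1204  0.0284] turn 0.0144 mm 184.0
at [0.5104 0.2768 0.2443] [ 179.98    0.57 -143.64] clk 7.03 shift [ 0.1982 -0.3079  0.0283] turn 0.0144 mm 293.0
```

send_rows --deltas '[[[0.03,-0.02,0.0],0.004],[[0.075,-0.046,0.0],0.008],[[0.12,-0.074,0.0],0.012],[[0.165,-0.1,0.0],0.0144],[[0.194,-0.12,0.0],0.0144]]'

```text
clock: 7.45
tool_pos: [0.4372, 0.103, 0.2368]
orientation: [180.0, -0.2, -145.0]
force: [-0.0, -0.1, -2.0]
opening: 0.0636
gripper_force: 30.0
```

send_rows --deltas '[[[0.0,-0.035,0.0],0],[[0.001,-0.08,0.0],0],[[0.002,-0.125,0.01],0],[[0.002,-0.165,0.02],0],[[0.0,-0.187,0.028],0]]'

```text
clock: 7.87
tool_pos: [0.5264, -0.0191, 0.2143]
orientation: [180.0, -0.1, -145.1]
force: [1.6, 0.7, -2.1]
opening: 0.0633
gripper_force: 30.0
```

Run:
```python
from seatfit import *
save(w,"w5")
y=np.degrees(q[2]);b=P(-17);go([b[0],b[1],.16],y)
hsv=cv2.cvtColor(w["color"],cv2.COLOR_RGB2HSV);m=((hsv[...,0]<8)|(hsv[...,0]>172))&(hsv[...,1]>110)&(hsv[...,2]>90)
n,l,s,ce=cv2.connectedComponentsWithStats(m.astype(np.uint8))
for i in range(1,n):
  if s[i,4]>8: print(s[i],ce[i])
print("pred key tip",proj(w,P(79.5)+[0,0,.017]),"tri row107",proj(w,P(107)+[0,0,.031]),proj(w,P(95)+[0,0,.031]))
```

```text
[ 0.51500054 -0.02520344] -144.936141411043 -23.00429398984965
[[-0.4, -1.7], [-0.4, 0.2], [-1.5, 0.8], [2.0, 4.1], [3.5, -1.1], [2.2, -0.6], [-1.9, -0.9], [0.6, -0.4], [0.8, -2.6], [0.9, 1.1], [6.1, 0.3]]
bay [ 0.52891525 -0.01543713  0.074     ] pre [0.45423167 0.09096947 0.074     ]
at [ 0.5271 -0.0199  0.2128] [ 179.96   -0.2  -145.12] clk 7.92 shift [-0.0053  0.0033  0.0659] turn -0.002 mm 52.0
[260  10  24  29 370] [271.65945946  19.36756757]
[268  60   8  17  98] [271.65306122  65.90816327]
[ 245  180   60  106 2618] [274.59358289 227.36134454]
[266 317  16  13 197] [273.63959391 322.66497462]
pred key tip [[277.99765614  77.51477066]] tri row107 [[278.41220828  19.87670939]] [[278.3601887   44.75570388]]
```

View pics/w5.png

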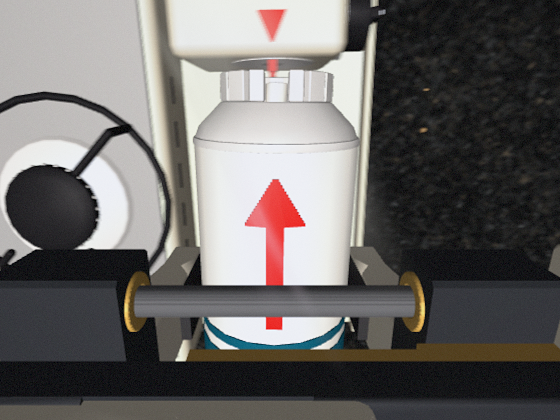

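The key (col 271.7, rows 60–77) and its triangle lie about 3 px left of the cartridge axis (about 275), so I shift about 2 mm to the burner side and descend partway.

send_rows --deltas '[[[-0.002,-0.001,0.015],0],[[-0.004,-0.002,0.035],0],[[-0.005,-0.0025,0.06],0],[[-0.005,-0.0025,0.08],0],[[-0.005,-0.0025,0.095],0]]'

```text
clock: 8.33
tool_pos: [0.529, -0.0162, 0.1373]
orientation: [179.9, -0.2, -145.0]
force: [0.2, 0.5, -2.7]
opening: 0.0628
gripper_force: 30.0
```

send_rows --deltas '[[[0,0,0],0],[[0,0,0],0],[[0,0,0],0],[[0,0,0],0],[[0,0,0],0]]'

```text
clock: 8.75
tool_pos: [0.5308, -0.0156, 0.1406]
orientation: [-180.0, 0.1, -145.0]
force: [-0.0, 0.6, -2.6]
opening: 0.0632
gripper_force: 30.0
```

```bash
cat > chk.py <<'E'
from seatfit import *
y=np.degrees(q[2]);b=P(-17);go([b[0],b[1],.1215],y)
hsv=cv2.cvtColor(w["color"],cv2.COLOR_RGB2HSV);m=((hsv[...,0]<8)|(hsv[...,0]>172))&(hsv[...,1]>110)&(hsv[...,2]>90)
n,l,s,ce=cv2.connectedComponentsWithStats(m.astype(np.uint8))
for i in range(1,n):
  if s[i,4]>8:
    k=np.where(l==i);top=k[1][k[0]==k[0].min()].mean();bot=k[1][k[0]==k[0].max()].mean();print(s[i],ce[i].round(1),top,bot)
    if ce[i][1]<110: 
      for zz in (.105,.091): print("   world lower end at z",zz,atz(w,(ce[i][0],k[0].max()),zz), "in tool frame",(R.from_euler("xyz",ctrl.get_obs()["orientation"],degrees=True).inv().apply(atz(w,(ce[i][0],k[0].max()),zz)-ctrl.get_obs()["tool_pos"])*1e3).round(1))
print("pred key tip",proj(w,P(79.5)+[0,0,.017]))
print(ctrl.get_obs()["force"])
E
python3 chk.py
python3 - <<'E'
from h import *
w=ctrl.snapshot("wrist");save(w,"w6")
E
```

```text
[ 0.51500054 -0.02520344] -144.936141411043 -23.00429398984965
[[-0.4, -1.7], [-0.4, 0.2], [-1.5, 0.8], [2.0, 4.1], [3.5, -1.1], [2.2, -0.6], [-1.9, -0.9], [0.6, -0.4], [0.8, -2.6], [0.9, 1.1], [6.1, 0.3]]
bay [ 0.52891525 -0.01543713  0.074     ] pre [0.45423167 0.09096947 0.074     ]
at [ 0.5307 -0.0156  0.1406] [-1.7997e+02  8.0000e-02 -1.4497e+02] clk 8.8 shift [0.0018 0.0015 0.0238] turn -0.0003 mm 19.0
[267  14  15  30 378] [274.1  26.8] 274.0 274.0
   world lower end at z 0.105 [ 0.45204447 -0.07205723  0.105     ] in tool frame [96.9 -1.1 35.4]
   world lower end at z 0.091 [ 0.4502752  -0.07330291  0.091     ] in tool frame [99.1 -1.1 49.4]
[ 245  179   60  107 2624] [274.7 227.3] 273.0 274.5
[266 317  16  13 195] [273.6 322.6] 273.5 280.0
pred key tip [[279.88484094  46.22383479]]
[-1.09039069 -0.07593665 -1.81982292]
```

View pics/w6.png

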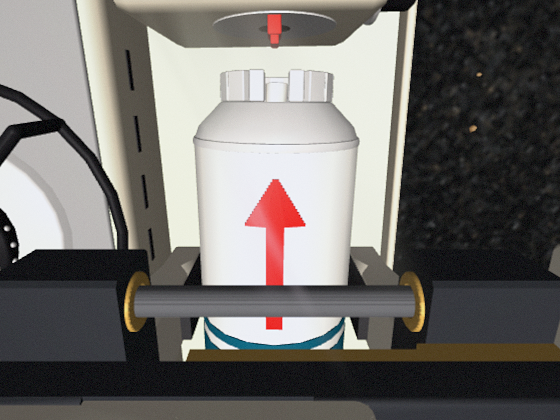

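The key (col 274, tip at row 44) lines up with the notch (col 276), and the gap ahead is about 10 mm. Lowering onto the saddles.

send_rows --deltas '[[[0.001,-0.0004,0.005],0],[[0.0015,-0.0006,0.01],0],[[0.0015,-0.0006,0.015],0],[[0.0015,-0.0006,0.02],0],[[0.0015,-0.0006,0.023],0]]'

```text
clock: 9.27
tool_pos: [0.5293, -0.0168, 0.1211]
orientation: [180.0, -0.1, -145.0]
force: [-11.9, 7.2, 25.8]
opening: 0.0636
gripper_force: 30.0
```

send_rows --deltas '[[[0,0,0],0],[[0,0,0],0],[[0,0,0],0],[[0,0,0],0],[[0,0,0],0]]'

```text
clock: 9.68
tool_pos: [0.5292, -0.0167, 0.1213]
orientation: [180.0, -0.0, -145.0]
force: [-4.9, 3.6, 3.1]
opening: 0.0639
gripper_force: 30.0
```

```bash
python3 chk.py | tail -9
```

```text
bay [ 0.52891525 -0.01543713  0.074     ] pre [0.45423167 0.09096947 0.074     ]
at [ 0.5292 -0.0168  0.1213] [ 1.7997e+02 -4.0000e-02 -1.4497e+02] clk 9.73 shift [-0.0006  0.0016 -0.0003] turn -0.0004 mm 1.0
[266   5  17  35 520] [274.2  20.6] 276.0 274.5
   world lower end at z 0.105 [ 0.45198296 -0.07213473  0.105     ] in tool frame [95.  -1.  16.3]
   world lower end at z 0.091 [ 0.45006761 -0.07346313  0.091     ] in tool frame [97.3 -1.  30.3]
[ 246  177   60  109 2634] [275.3 225.4] 275.5 275.0
[267 317  16  11 176] [274.5 322. ] 274.5 274.5
pred key tip [[280.91407362  43.62695124]]
[-5.51858861  1.86164068  3.33988397]
```

send_rows --deltas '[[[0,0.0005,0],0],[[0,0.001,0],0],[[0,0.001,0.0],0],[[0,0.001,0.0],0],[[0,0.001,0.0],0]]'

```text
clock: 10.15
tool_pos: [0.5294, -0.0161, 0.1213]
orientation: [-180.0, 0.0, -145.0]
force: [-1.1, 0.7, -0.0]
opening: 0.0636
gripper_force: 30.0
```

```bash
python3 chk.py | tail -8; python3 -c "
from lean import *
lean(zc=.074)"
```

```text
at [ 0.5294 -0.0161  0.1213] [-1.7999e+02  2.0000e-02 -1.4497e+02] clk 10.2 shift [ 0.0001  0.001  -0.0002] turn -0.0004 mm 0.0
[265   3  17  36 521] [273.   18.7] 274.5 272.5
   world lower end at z 0.105 [ 0.45214368 -0.071906    0.105     ] in tool frame [95.3 -1.4 16.3]
   world lower end at z 0.091 [ 0.45024056 -0.07328705  0.091     ] in tool frame [97.7 -1.4 30.3]
[ 246  177   60  109 2621] [275.3 225.9] 273.0 275.0
[267 317  16  12 187] [274.6 322.4] 274.5 276.0
pred key tip [[279.65285592  41.81855977]]
[-0.59205291  0.45540767 -0.54603924]
centre [ 0.5411 -0.0451  0.074 ] yaw -188.23 res 10.8 lean -4.25 [ 18.3 -31.8] opening 0.06337466925116969 29.978747963905334
```

send_rows --deltas '[[[0,0,0.0005],0],[[0,0,0.0005],0],[[0,0,0.0005],0],[[0,0,0.0005],0],[[0,0,0.0005],0]]'

```text
clock: 10.67
tool_pos: [0.5294, -0.0161, 0.1212]
orientation: [-180.0, 0.0, -145.0]
force: [-2.1, 0.7, 4.2]
opening: 0.0633
gripper_force: 30.0
```

send_rows --deltas '[[[0,0,0],0],[[0,0,0],0],[[0,0,0],0],[[0,0,0],0],[[0,0,0],0]]' --gripper 0.9

```text
clock: 11.08
tool_pos: [0.5293, -0.0161, 0.1208]
orientation: [180.0, -0.0, -145.0]
force: [-1.3, 0.8, -0.1]
opening: 0.0787
gripper_force: 0.0
```

```bash
python3 chk.py | tail -8;python3 - <<'E'
from h import *
w=ctrl.snapshot("wrist");save(w,"w7");ctrl.get_obs()
g=w["color"].astype(int)
for r in (150,190,230): 
    print(r,"".join("#" if x>560 else "." for x in g[r,180:380:2].sum(1)))
E
```

```text
at [ 0.5293 -0.0161  0.1209] [ 180.     -0.   -144.97] clk 11.13 shift [-0.0001  0.0009 -0.0008] turn -0.0004 mm 0.0
[265   3  17  36 506] [272.7  19.1] 275.0 272.5
   world lower end at z 0.105 [ 0.45213169 -0.07195382  0.105     ] in tool frame [95.2 -1.5 15.9]
   world lower end at z 0.091 [ 0.45023235 -0.07334613  0.091     ] in tool frame [97.6 -1.5 29.9]
[ 247  180   61  106 2569] [277.2 227.2] 276.5 278.0
[271 317  16  12 191] [278.5 322.5] 278.5 278.0
pred key tip [[279.45289337  41.96893909]]
[ 0.21637218  0.12543673 -0.92477847]
150 #######..#############################################################################....##########
190 #########..#################################.........################################..#############
230 ##########..#################################.........##############################..##############
```

Released; the arrow's offset from the key line is about 1.7 mm, about 3° of lean. I'll rise and check from above numerically, since my viewing budget is used up.

send_rows --deltas '[[[0,0,-0.01],0],[[0,0,-0.03],0],[[0,0,-0.06],0],[[0,0,-0.11],0],[[0,0,-0.16],0]]'

```text
clock: 11.6
tool_pos: [0.5284, -0.0164, 0.2502]
orientation: [180.0, -0.1, -145.0]
force: [1.5, 0.8, 0.2]
opening: 0.0791
gripper_force: 0.0
```

send_rows --deltas '[[[-0.01,0,-0.02],0],[[-0.02,0,-0.04],0],[[-0.03,0,-0.05],0],[[-0.03,0,-0.05],0],[[-0.03,0,-0.05],0]]'

```text
clock: 12.02
tool_pos: [0.5487, -0.0022, 0.2893]
orientation: [180.0, 0.0, -145.0]
force: [-1.1, 0.1, -1.1]
opening: 0.0789
gripper_force: 0.0
```

```bash
cat > chk2.py <<'E'
from seatfit import *
q[2]=q[2]
ob=ctrl.get_obs();print(ob["tool_pos"],ob["orientation"],ob["clock"])
hsv=cv2.cvtColor(w["color"],cv2.COLOR_RGB2HSV);m=((hsv[...,0]<8)|(hsv[...,0]>172))&(hsv[...,1]>110)&(hsv[...,2]>80)
n,l,s,ce=cv2.connectedComponentsWithStats(m.astype(np.uint8))
c,sn=np.cos(q[2]),np.sin(q[2])
def sf(X): e=X[:2]-q[:2];return np.array([-sn*e[0]+c*e[1],c*e[0]+sn*e[1]])*1e3
for i in range(1,n):
  if s[i,4]>8:
    k=np.where(l==i);r0,r1=k[0].min(),k[0].max();f=lambda r:k[1][k[0]==r].mean()
    print(s[i],ce[i].round(1))
    for zz in (.105,.0925): print("   z",zz,"seat x,z of top",sf(atz(w,(f(r0),r0),zz)).round(1),"bottom",sf(atz(w,(f(r1),r1),zz)).round(1))
# teal band edges
t_=(hsv[...,0]>80)&(hsv[...,0]<105)&(hsv[...,1]>120)&(hsv[...,2]>50)
for r in range(150,290,6):
    k=np.where(t_[r,200:400])[0]+200
    if len(k)>15: print("teal",r,k.min(),k.max(),sf(atz(w,((k.min()+k.max())/2,r),.085)).round(1))
for nme in ["notch","cartridge","lever_pad"]:
    print(nme,[(x["conf"],px(x).round(1)) for x in ctrl.boxes_of(w,nme)[:2]])
cc=ctrl.cut_out(w,"cartridge")
if cc:
    mm=cc[0]["pixels"]
    for r in range(60,290,15):
        k=np.where(mm[r])[0]
        if len(k): print("cart",r,k.min(),k.max(),end=";")
E
python3 chk2.py
```

```text
[ 0.51500054 -0.02520344] -144.936141411043 -23.00429398984965
[[-0.4, -1.7], [-0.4, 0.2], [-1.5, 0.8], [2.0, 4.1], [3.5, -1.1], [2.2, -0.6], [-1.9, -0.9], [0.6, -0.4], [0.8, -2.6], [0.9, 1.1], [6.1, 0.3]]
bay [ 0.52891525 -0.01543713  0.074     ] pre [0.45423167 0.09096947 0.074     ]
[ 0.54823245 -0.00241604  0.28850368] [ 1.79964816e+02 -3.44326567e-02 -1.44972659e+02] 12.0667
[266   0  15  16 136] [272.9   5.4]
   z 0.105 seat x,z of top [  2.3 107.2] bottom [ 2.  97.7]
   z 0.0925 seat x,z of top [  2.4 110.4] bottom [  2.  100.4]
[271  31   6  14  72] [273.5  36.7]
   z 0.105 seat x,z of top [ 2.  87.2] bottom [ 2.  78.6]
   z 0.0925 seat x,z of top [ 2.  89.5] bottom [ 2.  80.5]
[263 103  25  71 593] [275.3 133.2]
   z 0.105 seat x,z of top [ 0.8 37. ] bottom [  2.  -17.6]
   z 0.0925 seat x,z of top [ 0.8 37.1] bottom [  2. -20.]
teal 192 256 309 [ -6.  -38.6]
teal 198 258 309 [ -6.9 -44.1]
teal 204 260 309 [ -7.9 -49.7]
teal 210 262 309 [ -8.8 -55.3]
teal 216 263 309 [ -9.3 -61. ]
teal 222 266 309 [-10.8 -66.7]
teal 228 268 309 [-11.8 -72.5]
teal 234 243 308 [  0.1 -78.4]
teal 240 244 308 [ -0.3 -84.3]
teal 246 252 298 [  0.6 -90.3]
notch [(0.9, array([278.9, 163.8]))]
cartridge [(0.9, array([274.2, 163.9]))]
lever_pad [(0.81, array([278.4, 326.9]))]
cart 60 251 298;cart 75 248 302;cart 90 237 312;cart 105 237 311;cart 120 238 312;cart 135 239 311;cart 150 240 311;cart 165 240 311;cart 180 241 311;cart 195 241 310;cart 210 241 310;cart 225 242 311;cart 240 243 310;cart 255 245 310;cart 270 262 292;
```

The cartridge lies about 18 mm short of home. The arrow is within about 1° of the key line, and the key tip measures z = 80 against the expected 79.5. Now the lever.

```bash
cat > lev.py <<'E'
from seatfit import *
a=lambda z,h: np.r_[P(z,2)[:2],h]
y=np.degrees(q[2])
if __name__=="__main__":
    for n,X in [("up",a(-160.6,.168))]:
        print("pad up predicted px",proj(w,X))
    o=ctrl.get_obs();print(o["force"],o["opening"])
    go(a(-162,.25),y);go(a(-165,.234),y);go(a(-175,.21),y);go(a(-182,.187),y)
E
python3 lev.py | tail -7
```

```text
bay [ 0.52891525 -0.01543713  0.074     ] pre [0.45423167 0.09096947 0.074     ]
pad up predicted px [[273.3482438  377.55633178]]
[-0.10084127 -0.40036718  0.38824588] 0.07865646165929685
at [ 0.5484 -0.0026  0.2883] [ 1.7998e+02 -7.0000e-02 -1.4498e+02] clk 12.32 shift [-0.1521 -0.0016  0.0477] turn -0.0005 mm 127.0
at [ 0.5484 -0.0026  0.2883] [ 1.7998e+02 -7.0000e-02 -1.4498e+02] clk 12.32 shift [-0.1559 -0.0016  0.0677] turn -0.0005 mm 135.0
at [ 0.5484 -0.0026  0.2883] [ 1.7998e+02 -7.0000e-02 -1.4498e+02] clk 12.32 shift [-0.1684 -0.0016  0.0977] turn -0.0005 mm 155.0
at [ 0.5484 -0.0026  0.2883] [ 1.7998e+02 -7.0000e-02 -1.4498e+02] clk 12.32 shift [-0.1772 -0.0016  0.1264] turn -0.0005 mm 174.0
```

send_rows --deltas '[[[-0.03,0,0],0],[[-0.07,-0.001,0.005],0],[[-0.11,-0.0015,0.015],0],[[-0.14,-0.0015,0.025],0],[[-0.152,-0.0016,0.03],0]]' --gripper 0

```text
clock: 12.73
tool_pos: [0.6508, 0.0679, 0.2627]
orientation: [180.0, -0.1, -144.9]
force: [0.3, -0.1, -0.2]
opening: 0.0512
gripper_force: 0.0
```

send_rows --deltas '[[[0,0,0],0],[[0,0,0],0],[[0,0,0],0],[[0,0,0],0],[[0,0,0],0]]'

```text
clock: 13.15
tool_pos: [0.6488, 0.0659, 0.2659]
orientation: [-180.0, 0.1, -145.0]
force: [-0.3, -0.1, 0.1]
opening: 0.0178
gripper_force: 0.0
```

Run:
```python
from lev import *
hsv=cv2.cvtColor(t["color"],cv2.COLOR_RGB2HSV);m=((hsv[...,0]<8)|(hsv[...,0]>172))&(hsv[...,1]>110)&(hsv[...,2]>90)
ys,xs=np.where(m[130:160,235:265]);print("red pad in top",xs.mean()+235,ys.mean()+130,"pred",proj(t,a(-160.6,.168)))
go(a(-163,.234),y);go(a(-175,.21),y);go(a(-182,.187),y)
print(ctrl.get_obs()["force"],ctrl.get_obs()["opening"])
```

```text
[ 0.51500054 -0.02520344] -144.936141411043 -23.00429398984965
[[-0.4, -1.7], [-0.4, 0.2], [-1.5, 0.8], [2.0, 4.1], [3.5, -1.1], [2.2, -0.6], [-1.9, -0.9], [0.6, -0.4], [0.8, -2.6], [0.9, 1.1], [6.1, 0.3]]
bay [ 0.52891525 -0.01543713  0.074     ] pre [0.45423167 0.09096947 0.074     ]
red pad in top 247.6689655172414 143.15862068965518 pred [[250.55266528 143.48251399]]
at [0.6488 0.0659 0.2659] [-1.7998e+02  7.0000e-02 -1.4499e+02] clk 13.2 shift [-0.0013  0.0004  0.0399] turn -0.0006 mm 31.0
at [0.6488 0.0659 0.2659] [-1.7998e+02  7.0000e-02 -1.4499e+02] clk 13.2 shift [-0.0163  0.0004  0.0699] turn -0.0006 mm 57.0
at [0.6488 0.0659 0.2659] [-1.7998e+02  7.0000e-02 -1.4499e+02] clk 13.2 shift [-0.025   0.0004  0.0987] turn -0.0006 mm 81.0
[-0.14991567  0.12308312 -0.84965928] 0.013674035244567288
```

send_rows --deltas '[[[-0.003,0.002,0.03],0],[[-0.005,0.003,0.042],0],[[-0.009,0.003,0.052],0],[[-0.012,0.003,0.06],0],[[-0.016,0.003,0.068],0]]'

```text
clock: 13.62
tool_pos: [0.6585, 0.0758, 0.2107]
orientation: [-180.0, 0.0, -145.0]
force: [-2.4, -0.9, 3.9]
opening: 0.0001
gripper_force: 2.1
```

send_rows --deltas '[[[-0.002,0,0.006],0],[[-0.004,0,0.012],0],[[-0.006,0,0.018],0],[[-0.008,0,0.024],0],[[-0.009,0,0.028],0]]'

```text
clock: 14.03
tool_pos: [0.6634, 0.079, 0.1903]
orientation: [-179.9, -0.2, -144.9]
force: [-21.5, -1.2, 42.4]
opening: 0.0003
gripper_force: 21.5
```

send_rows --deltas '[[[0,0,0.001],0],[[0,0,0.002],0],[[0,0,0.003],0],[[0,0,0.003],0],[[0,0,0.003],0]]'

```text
clock: 14.45
tool_pos: [0.6631, 0.0789, 0.1904]
orientation: [-179.9, -0.0, -144.9]
force: [-18.6, -1.9, 34.5]
opening: 0.0005
gripper_force: 17.6
```

```bash
python3 - <<'E'
from lev import *
go(a(-182,.191),y);print(ctrl.get_obs()["force"])
E
python3 chk2.py | tail -30 | head -16
```

```text
[ 0.51500054 -0.02520344] -144.936141411043 -23.00429398984965
[[-0.4, -1.7], [-0.4, 0.2], [-1.5, 0.8], [2.0, 4.1], [3.5, -1.1], [2.2, -0.6], [-1.9, -0.9], [0.6, -0.4], [0.8, -2.6], [0.9, 1.1], [6.1, 0.3]]
bay [ 0.52891525 -0.01543713  0.074     ] pre [0.45423167 0.09096947 0.074     ]
at [0.6632 0.079  0.1904] [-1.7992e+02 -4.0000e-02 -1.4491e+02] clk 14.5 shift [-0.0011 -0.0027 -0.0007] turn 0.0003 mm 2.0
[-18.33135944  -1.79232974  34.49330477]
[ 0.51500054 -0.02520344] -144.936141411043 -23.00429398984965
[[-0.4, -1.7], [-0.4, 0.2], [-1.5, 0.8], [2.0, 4.1], [3.5, -1.1], [2.2, -0.6], [-1.9, -0.9], [0.6, -0.4], [0.8, -2.6], [0.9, 1.1], [6.1, 0.3]]
bay [ 0.52891525 -0.01543713  0.074     ] pre [0.45423167 0.09096947 0.074     ]
[0.66312851 0.07894722 0.19040695] [-1.79918477e+02 -3.87808539e-02 -1.44915336e+02] 14.55
[ 239  232   80   53 1189] [279.1 242.4]
   z 0.105 seat x,z of top [  -6.3 -171.4] bottom [   0.9 -203.4]
   z 0.0925 seat x,z of top [  -6.8 -176.1] bottom [   0.9 -210.4]
notch [(0.95, array([278.5,  36.2]))]
cartridge [(0.66, array([274.3,  37.5]))]
lever_pad [(0.71, array([279.3, 156.8]))]
cart 60 220 333;cart 75 220 332;
```

The pad stopped solidly at a fingertip height of 124.4 mm, which is the level position. Lift and verify.

send_rows --deltas '[[[0,0,-0.01],0],[[0,0,-0.03],0],[[0,0,-0.06],0],[[0,0,-0.09],0],[[0,0,-0.12],0]]'

```text
clock: 15.17
tool_pos: [0.6641, 0.0799, 0.2819]
orientation: [180.0, -0.0, -145.0]
force: [0.8, 0.4, -0.1]
opening: 0.0004
gripper_force: 0.0
```

send_rows --deltas '[[[0.04,0,-0.01],0],[[0.08,0,-0.02],0],[[0.12,0,-0.02],0],[[0.15,0,-0.02],0],[[0.16,0,-0.02],0]]'

```text
clock: 15.58
tool_pos: [0.5569, 0.0049, 0.2979]
orientation: [180.0, 0.0, -145.0]
force: [-0.8, 0.3, -0.5]
opening: 0.0004
gripper_force: 0.0
```

```bash
python3 chk2.py | tail -n +4 | grep -v teal
python3 - <<'E'
from lev import *
t2=ctrl.snapshot("top")
hsv=cv2.cvtColor(t2["color"],cv2.COLOR_RGB2HSV);m=((hsv[...,0]<8)|(hsv[...,0]>172))&(hsv[...,1]>110)&(hsv[...,2]>90)
ys,xs=np.where(m[125:165,225:265]);print("pad now",xs.mean()+225 if len(xs) else None,ys.mean()+125 if len(ys) else None,"pred down",proj(t2,a(-182,.125)),"pred up",proj(t2,a(-160.6,.168)))
E
```

```text
[0.55708334 0.004952   0.29803761] [ 1.79974907e+02  4.04027708e-02 -1.45039167e+02] 15.6333
[268  17   7  14  76] [271.3  23. ]
   z 0.105 seat x,z of top [ 2.2 87.5] bottom [ 2.4 78.8]
   z 0.0925 seat x,z of top [ 2.3 90.2] bottom [ 2.5 81.1]
[261  65  24  72 588] [273.1  96. ]
   z 0.105 seat x,z of top [ 1.  54.4] bottom [0.6 0.6]
   z 0.0925 seat x,z of top [ 1.  55.6] bottom [ 0.6 -0.5]
[263 326  22  24 253] [273.6 342.3]
   z 0.105 seat x,z of top [  -0.2 -179.4] bottom [   1.3 -205.7]
   z 0.0925 seat x,z of top [  -0.2 -188.4] bottom [   1.4 -215.9]
notch [(0.95, array([273.1, 129. ]))]
cartridge [(0.96, array([271.2, 131.2])), (0.23, array([157.7, 120.6]))]
lever_pad [(0.63, array([274.9, 339.1])), (0.49, array([155.9, 116. ]))]
cart 60 235 309;cart 75 236 309;cart 90 238 309;cart 105 238 309;cart 120 238 309;cart 135 239 308;cart 150 239 308;cart 165 240 308;cart 180 240 308;cart 195 240 308;cart 210 242 307;cart 225 242 307;
[ 0.51500054 -0.02520344] -144.936141411043 -23.00429398984965
[[-0.4, -1.7], [-0.4, 0.2], [-1.5, 0.8], [2.0, 4.1], [3.5, -1.1], [2.2, -0.6], [-1.9, -0.9], [0.6, -0.4], [0.8, -2.6], [0.9, 1.1], [6.1, 0.3]]
bay [ 0.52891525 -0.01543713  0.074     ] pre [0.45423167 0.09096947 0.074     ]
pad now None None pred down [[247.00472961 142.41907454]] pred up [[250.55266528 143.48251399]]
```

The arrow now spans z = 0 to 55 of the seat, so the cartridge is home, within about 3° of the key line, and the lever is down. Handing in.

```bash
python3 -c "
from plant import ctrl
print(ctrl.close_job())"
```

```text
the job is handed in; nothing more can be done
None
```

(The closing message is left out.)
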